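Shut the gas levers on a bench turret

ROBOT

A 6-joint arm with a two-finger parallel gripper is mounted at the origin on the work surface. World frame = base frame: x ahead of the robot, y to its left, z up, the work surface at z = 0. Lengths are in mm, angles in rad, forces in N, time in s.
With the tool pointing down it reaches from about 275 to 725 mm from the base axis. Payload 15.9 kg.
Tool frame: the origin (TCP) lies midway between the tips of the shut fingers; the grasp point (between the pads) lies 19 mm behind it; z points along the fingers, y is the direction in which the jaws open and shut (so a half turn about z gives the same grasp; the last joint's range is limited). The gripper opens to 85 mm and grips with 20 to 120 N. Pads are 22 mm wide; open, the fingers measure 114 mm over their backs; the gripper's body (76 mm by 85 mm) begins 54 mm behind the grasp point. The pads swing forward as they close: fully open they stand 13 mm farther back than shut.
Start: joints at [1.193, 0.213, -0.034, 1.323, 0, 1.571], TCP at [184.431, 464.726, 231.306] pointing down, gripper open.
Joint ranges: [-2.98, 2.98], [-0.74, 1.72], [-1.14, 1.35], [-2.1, 2.04], [-1.57, 1.44], [-3.14, 3.14]. Speed limits (rad/s): [1.89, 1.89, 2.39, 2.57, 3.14, 3.14].

INTERFACE

Orientations are given as a unit quaternion [x, y, z, w].
In Python, from cell import manip gives the robot as it stands.
- The arm moves only by the shell command python3 -m pendant 'ROWS' [FORCE]. ROWS is JSON, one flat list of numbers, 5 for each row, row after row: the shift along the world's x, y, z in cm, then the turn about the world's z in degrees, then the closure in counts, from 0 (fully open) to 255 (shut). In form: [tx, ty, tz, twist, hand, tx, ty, tz, twist, hand, ...]. A call has 1 to 10 rows; each row is the pose to reach, as a shift and turn from the pose commanded when the call began; what a row does not reach only later rows make up. A row lasts 1/10 s, in which the tool goes at most 50 mm and 8.59 degrees, less where a joint would pass 70% of its speed; a pose out of reach is approached as far as the arm can. A call with a gripper value outside its range is refused whole. The fingers move at their own pace and stop on an object; FORCE is the grip in N (left out, the last holds). Time passes only in rows, so rows that repeat a pose let the fingers close. It gives the time, the measured TCP pose, the force and the opening at its end, in the units of the state.
- manip.get_state(): the state, without advancing time (a new reading comes with each control period).
- manip.capture(name): name is "scene" or "top" or "wrist"; returns a dict with "image" (480x640x3 uint8, red, green, blue), "camera_matrix" (3x3 intrinsics, pixels), "T" (4x4, takes a point from camera to world coordinates). Camera axes: x right, y up, looking along -z (the intrinsics and any distortion apply to the point x, -y, -z); pixel columns grow to the right and rows downward; lengths in mm; the calibration is good to about 2 mm. A picture is of the moment at which its call begins. There is no depth.
- manip.hand_in(): hands the job in, once; it reports no verdict.
Trained networks look in a picture, given as the dict that the camera call returned (one of the last four; its "shot" number tells which), for a name from the list of things; names that differ only in an ending like _2 or _b are one class to them, and where a whole thing is asked for, a point or a joint stands for the part that bears it (a point fixed in the world has none). Each returns a list of dicts, best first, with "conf" (0 to 1); they miss things now and then, are a little off and sometimes report something else, mostly with a low value. They report only what shows in the picture. A call takes as long as a camera call.
- manip.search_frame(picture, thing): "point" ([column, row] in pixels, amid what is visible of it).
- manip.spot_point(picture, thing): "point" ([column, row] in pixels: a listed point, or the origin of a listed thing).
The state is a dict: "t": time; "joint_pos": joint angles; "qvel": joint speeds; "tau": joint torques, N m; "eef_pos": TCP position; "tool_rot": TCP orientation; "contact_force": force on the tool from outside, world axes, zero at the start; "torque": the same for the moment, N m; "gripper_width": finger opening in mm.
Only numpy, scipy, OpenCV 4.12 (cv2) and the standard library are available. Lean on these libraries where they do the work, as an engineer would, in place of code of your own. Each camera call takes 0.05 s, during which the arm holds its last target.

TASK

Class is over: shut off the gas at the four-way bench turret. With a fingertip, push every yellow lever that stands open or part open clockwise (seen from above) to its stop, so that it lies fully crosswise to its nozzle; the lever that is already shut must never be opened. Pick nothing up and leave everything else on the bench where it stands.

Things in the scene. Friction and masses are not known exactly. Their poses are not given: they have to be found in the camera images.
- turret: four-way grey bench gas turret, bolted down. Origin: centre of its base on the bench, z up. Column 109 mm tall, 60 mm across. Cocks a, b, c, d at its own +x, +y, -x, -y: barrels 29 mm across, 112 mm tall, axes 60 mm from the turret's. A steel hose nozzle runs on out from each, to 128 mm from the turret's axis, top 94 mm above the bench: a fingertip 105 mm up passes over it.
- lever_a (a joint): lever a, rad: 0 = shut (stop; lever crosswise to its nozzle), 1.57 = fully open (stop; lever points straight out over its nozzle). It shuts clockwise seen from above. Stiff, stays where left: about 0.18 N m, 4 N of push at 45 mm from its axis.
- lever_a_pivot (a point): point on the vertical turning axis of lever a, at half the height of its blade (128 mm above the bench); its x axis points along the lever from the axis to the tip. The yellow lever: round hub 27 mm across, then a straight upright blade 9 mm thick and 18 mm tall (119 to 138 mm above the bench) with a black line along its top, ending 62 mm from the axis.
- lever_a_tip (a point): outer end of lever a's blade, 62 mm from its turning axis, at half the blade's height.
- lever_b (a joint): lever b, rad: 0 = shut (stop; lever crosswise to its nozzle), 1.57 = fully open (stop; lever points straight out over its nozzle). It shuts clockwise seen from above. Stiff, stays where left: about 0.18 N m, 4 N of push at 45 mm from its axis.
- lever_b_pivot (a point): point on the vertical turning axis of lever b, at half the height of its blade (128 mm above the bench); its x axis points along the lever from the axis to the tip. Same lever as a.
- lever_b_tip (a point): outer end of lever b's blade, 62 mm from its turning axis, at half the blade's height.
- lever_c (a joint): lever c, rad: 0 = shut (stop; lever crosswise to its nozzle), 1.57 = fully open (stop; lever points straight out over its nozzle). It shuts clockwise seen from above. Stiff, stays where left: about 0.18 N m, 4 N of push at 45 mm from its axis.
- lever_c_pivot (a point): point on the vertical turning axis of lever c, at half the height of its blade (128 mm above the bench); its x axis points along the lever from the axis to the tip. Same lever as a.
- lever_c_tip (a point): outer end of lever c's blade, 62 mm from its turning axis, at half the blade's height.
- lever_d (a joint): lever d, rad: 0 = shut (stop; lever crosswise to its nozzle), 1.57 = fully open (stop; lever points straight out over its nozzle). It shuts clockwise seen from above. Stiff, stays where left: about 0.18 N m, 4 N of push at 45 mm from its axis.
- lever_d_pivot (a point): point on the vertical turning axis of lever d, at half the height of its blade (128 mm above the bench); its x axis points along the lever from the axis to the tip. Same lever as a.
- lever_d_tip (a point): outer end of lever d's blade, 62 mm from its turning axis, at half the blade's height.
- beaker: loose glass beaker, 68 mm across, 75 mm tall, standing close by the turret between two nozzles; origin centre of underside
- dishes: loose stack of three closed petri dishes, 90 mm across, 43 mm tall, close by the turret between two nozzles; origin centre of underside
- burner: loose laboratory burner, base 80 mm across, steel barrel 17 mm across, 147 mm tall; origin centre of underside
- jar: loose amber jar with black lid, 72 mm across, 105 mm tall; origin centre of underside
- slide_box: loose green slide box with a paper label, 95 x 80 x 34 mm; origin centre of underside
- wash_bottle: loose white wash bottle with red cap and bent spout, 62 mm across, 183 mm tall, spout reaching 61 mm from its axis; origin centre of underside
- tube_rack: loose blue test-tube rack 60 x 200 x 66 mm with capped tubes up to 112 mm tall; origin centre of underside, 200 mm side along its y

How it is judged (in metres and radians):
At the end, for the whole second after the job is handed in: All four levers are shut (each within 0.10 rad of the crosswise stop) and at rest; every loose thing stands upright within 25 mm of where it was (value of joint each of lever_a, lever_b, lever_c, lever_d below 0.1 rad and velocity of joint lever_a between -0.05 and 0.05 rad/s and velocity of joint lever_b between -0.05 and 0.05 rad/s and velocity of joint lever_c between -0.05 and 0.05 rad/s and velocity of joint lever_d between -0.05 and 0.05 rad/s and distance of each of beaker, dishes, burner, jar, slide_box, wash_bottle, tube_rack from where it was at the start of the episode below 0.025 m and angle between each of beaker, dishes, burner, jar, slide_box, wash_bottle, tube_rack's own z axis and vertical below 0.15 rad); the robot touches nothing.
It fails at once if the lever that was already shut is opened (by more than 0.2 rad) (value of joint lever_d above 0.2 rad).
It fails at once if a loose thing on the bench is lifted or pushed more than 25 mm away (distance of any of beaker, dishes, burner, jar, slide_box, wash_bottle, tube_rack from where it was at the start of the episode above 0.025 m).
It fails at once if a loose thing on the bench is knocked over (angle between any of beaker, dishes, burner, jar, slide_box, wash_bottle, tube_rack's own z axis and vertical above 0.3 rad).
It also fails if it takes over 58 s, if anything falls off the work surface, if the arm or the gripper's body presses on something with over 40 N, if the wrist force passes 120 N, or if a joint passes its speed limit or range.

## Working session

There is one attempt and no reset: what is moved stays moved. The work goes in short steps, Python scripts to look and compute and a shell command to move; the robot and the scene stay as the last step left them, time stands still between calls to the robot, and variables do not carry over. Pictures are saved under pics/ and viewed, and the job is handed in when it is done.

```bash
ls; mkdir -p pics; python3 - <<'E'
from cell import manip
import cv2,pickle
s=manip.get_state();print(s)
for n in ["scene","top"]:
    c=manip.capture(n);cv2.imwrite(f"pics/{n}0.png",c["image"][:,:,::-1]);pickle.dump(c,open(f"{n}0.pkl","wb"))
    print(n,c["camera_matrix"],c["T"],[k for k in c])
    for t in ["turret","lever_a_pivot","lever_a_tip","beaker","dishes","burner","jar","slide_box","wash_bottle","tube_rack"]:
        print(t,[(d["point"],round(d["conf"],2)) for d in manip.spot_point(c,t)])
E
```

```text
pics
{'t': 0.0, 'joint_pos': array([ 1.19301065e+00,  2.13350684e-01, -3.50456780e-02,  1.32349040e+00,
        4.89540923e-05,  1.57083468e+00]), 'qvel': array([ 0.00029254, -0.00066253,  0.00131368,  0.00100794, -0.00049177,
       -0.00140835]), 'tau': array([ 3.69221787e-03, -6.86161780e+01,  4.87120235e+01,  1.72002712e-02,
        1.40538282e-04, -6.05692844e-05]), 'eef_pos': array([184.2953145 , 464.44031254, 230.82421758]), 'tool_rot': array([ 1.87790365e-01,  9.82208980e-01, -5.30925087e-04, -1.26407656e-04]), 'contact_force': array([-0.50397047, -0.32698431,  1.12161226]), 'torque': array([ 0.06655666, -0.01121293,  0.04005991]), 'gripper_width': 85.38016950385244}
scene [[467.40343451   0.         319.12529707]
 [  0.         467.40343451 240.81971369]
 [  0.           0.           1.        ]] [[ 1.53051353e-01 -8.08753107e-01  5.67885283e-01  1.21490029e+03]
 [ 9.88214083e-01  1.23589742e-01 -9.03244314e-02 -1.85010050e+02]
 [ 2.86536916e-03  5.75016510e-01  8.18136787e-01  1.04117572e+03]
 [ 0.00000000e+00  0.00000000e+00  0.00000000e+00  1.00000000e+00]] ['image', 'cam
[... 590 characters left out ...]
 ]] [[-9.58121507e-03  9.97570509e-01 -6.90020220e-02  4.47565542e+02]
 [-9.99945869e-01 -9.27832577e-03  4.70873548e-03 -5.32844233e+01]
 [ 4.05707241e-03  6.90434023e-02  9.97605407e-01  1.44377339e+03]
 [ 0.00000000e+00  0.00000000e+00  0.00000000e+00  1.00000000e+00]] ['image', 'camera_matrix', 'T', 'shot']
turret [([340.3, 242.4], 0.66)]
lever_a_pivot [([344.6, 262.4], 0.66)]
lever_a_tip [([334.7, 284.2], 0.53)]
beaker [([377.1, 280.5], 0.57)]
dishes [([388.1, 196.2], 0.58)]
burner [([120.3, 260.6], 0.76), ([385.6, 200.1], 0.42)]
jar [([140.3, 211.0], 0.58)]
slide_box [([464.3, 199.9], 0.74)]
wash_bottle [([459.0, 273.6], 0.75), ([465.1, 197.2], 0.42)]
tube_rack [([523.4, 271.3], 0.93)]
```

```bash
python3 - <<'E'
import cv2
a=cv2.imread("pics/top0.png");cv2.imwrite("pics/topz.png",cv2.resize(a[150:330,240:480],None,fx=3.3,fy=3.3,interpolation=cv2.INTER_CUBIC))
a=cv2.imread("pics/scene0.png");cv2.imwrite("pics/scenez.png",cv2.resize(a[140:320,200:440],None,fx=3.3,fy=3.3,interpolation=cv2.INTER_CUBIC))
E
```

```text
(no output)
```

View pics/top0.png

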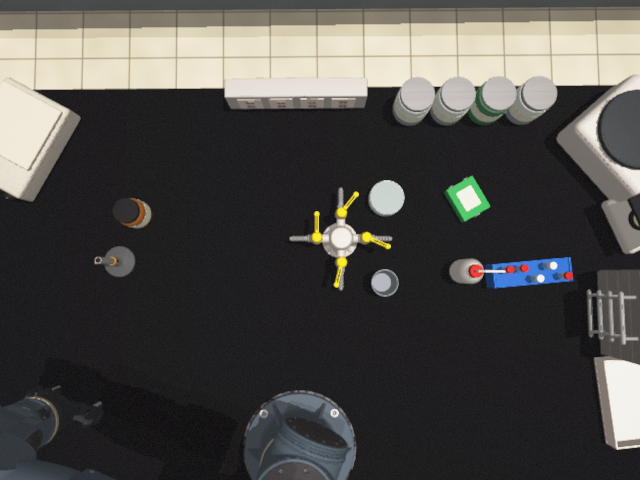

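View pics/topz.png

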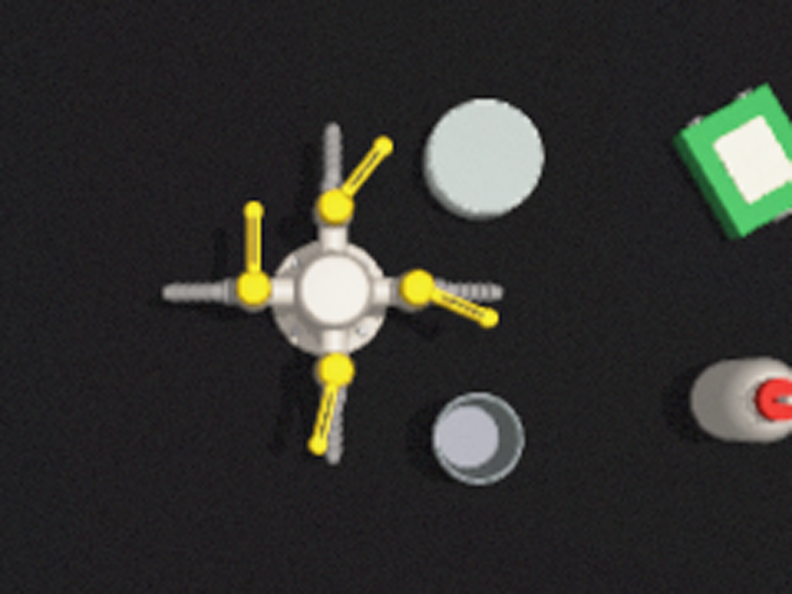

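View pics/scenez.png

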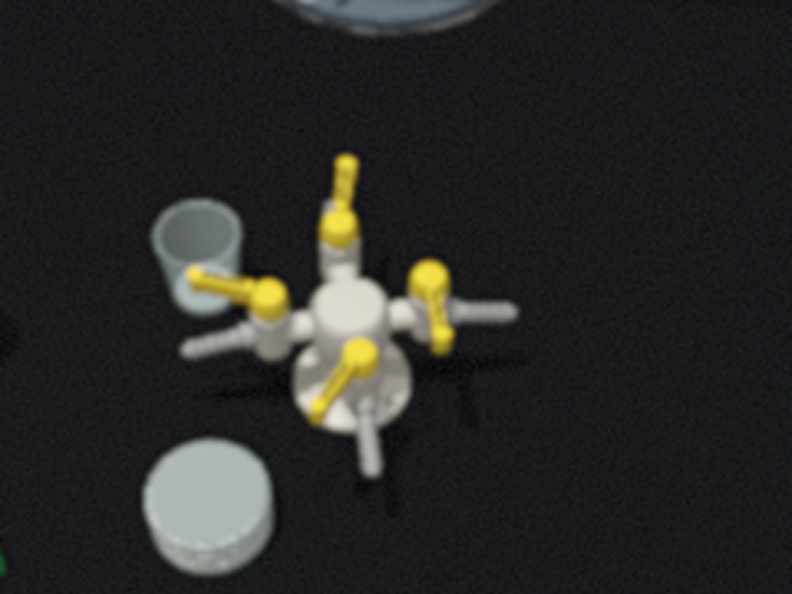

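View pics/scene0.png

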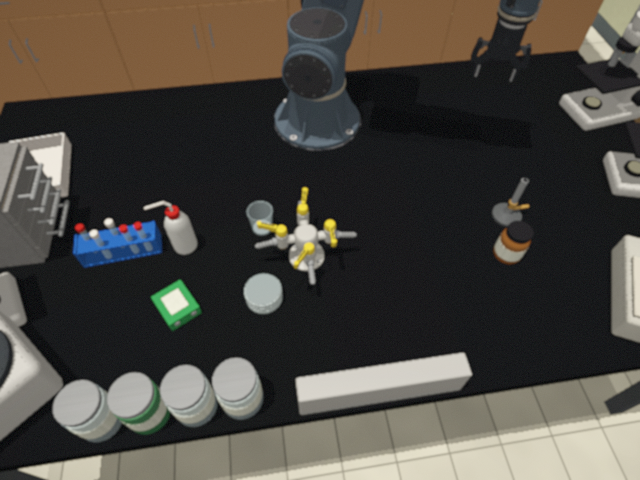

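```bash
cat > h.py <<'E'
import numpy as np,cv2,pickle
def ray(c,px,z):
    K=np.array(c["camera_matrix"]);T=np.array(c["T"])
    d=np.linalg.inv(K)@[px[0],px[1],1]; d=T[:3,:3]@[d[0],-d[1],-d[2]]; o=T[:3,3]
    return o+d*(z-o[2])/d[2]
E
python3 - <<'E'
from h import *
from cell import manip
for n in ["top","scene"]:
    c=manip.capture(n)
    hsv=cv2.cvtColor(c["image"],cv2.COLOR_RGB2HSV)
    m=cv2.inRange(hsv,(22,150,90),(35,255,255))
    k,l,st,ce=cv2.connectedComponentsWithStats(m)
    for i in range(1,k):
        if st[i,4]<30: continue
        print(n,st[i],ray(c,ce[i],130)[:2].round(1))
    for t in ["lever_a_pivot","lever_a_tip"]:
        for d in manip.spot_point(c,t): print(t,d["point"],round(d["conf"],2),ray(c,d["point"],128)[:2].round(1))
c=manip.capture("top") 
S=3.3
for nm,p,q in [("a",(335,370),(318,446)),("b",(418,287),(488,318)),("c",(335,209),(384,146)),("d",(253,289),(253,210))]:
    f=lambda u:ray(c,((u[0]+.5)/S+239.5,(u[1]+.5)/S+149.5),135)[:2]
    P,Q=f(p),f(q);v=Q-P;print(nm,P.round(1),Q.round(1),np.hypot(*v).round(1),np.degrees(np.arctan2(v[1],v[0])).round(1))
print(ray(c,((334+.5)/S+239.5,(290)/S+149.5),109))
E
```

```text
top [336 191  23  27 197] [ 609.2 -123.5]
top [312 211  10  32 197] [555.3 -50.1]
top [361 231  30  19 195] [ 524.7 -188.1]
top [333 257  15  31 184] [ 454.7 -104.7]
lever_a_pivot [341.3, 260.6] 0.46 [ 476.2 -109.6]
lever_a_pivot [382.3, 197.6] 0.37 [ 627.9 -210.9]
lever_a_tip [336.0, 285.9] 0.56 [415.7 -96.1]
scene [296 186  13  29 215] [ 455.2 -105.4]
scene [324 218  14  29 201] [555.4 -51.2]
scene [258 222  30  15 223] [ 529.3 -184.6]
scene [294 243  20  26 156] [ 611.5 -123. ]
lever_a_pivot [302.4, 208.6] 0.54 [ 477.1 -110.6]
lever_a_tip [311.4, 192.0] 0.64 [426.1 -80.3]
lever_a_tip [304.9, 256.8] 0.63 [ 621. -124.]
a [ 473.2 -108.9] [418.5 -96. ] 56.3 166.7
b [ 532.9 -170. ] [ 509.9 -220.6] 55.5 -114.5
c [ 590.5 -110.4] [ 636.5 -146.8] 58.6 -38.4
d [532.6 -50. ] [590.3 -50.6] 57.7 -0.5
[ 533.36084254 -110.03601299  109.        ]
```

```bash
python3 -m pendant '[24.9,-61.5,0,21.7,255,24.9,-61.5,0,21.7,255,24.9,-61.5,0,21.7,255,24.9,-61.5,0,21.7,255,24.9,-61.5,0,21.7,255,24.9,-61.5,0,21.7,255,24.9,-61.5,0,21.7,255,24.9,-61.5,0,21.7,255,24.9,-61.5,0,21.7,255,24.9,-61.5,0,21.7,255]' 40
```

```text
t: 2.45
eef_pos: [366.7, 15.2, 231.7]
tool_rot: [-0.001, 1.0, 0.0, 0.0]
contact_force: [1.7, 1.8, -0.3]
gripper_width: -0.3
```

```bash
python3 -m pendant '[6.7,-16.0,0,0,255,6.7,-16.0,0,0,255,6.7,-16.0,0,0,255,6.7,-16.0,0,0,255,6.7,-16.0,-6,0,255,6.7,-16.0,-6,0,255,6.7,-16,-6,0,255]'; python3 - <<'E'
from h import *
from cell import manip
c=manip.capture("wrist");cv2.imwrite("pics/w1.png",c["image"][:,:,::-1])
c=manip.capture("scene");cv2.imwrite("pics/s1.png",cv2.resize(c["image"][100:320,160:440,::-1],None,fx=2.7,fy=2.7))
E
```

```text
t: 3.15
eef_pos: [432.0, -142.3, 170.4]
tool_rot: [-0.001, 1.0, 0.001, -0.002]
contact_force: [0.6, -0.2, -0.2]
gripper_width: -0.0
```

View pics/w1.png

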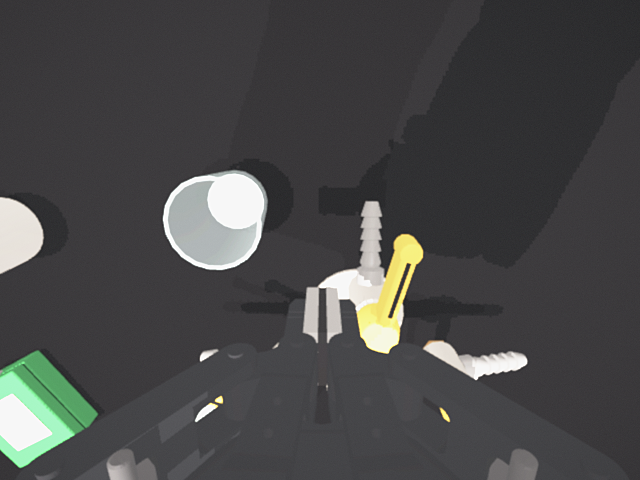

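View pics/s1.png

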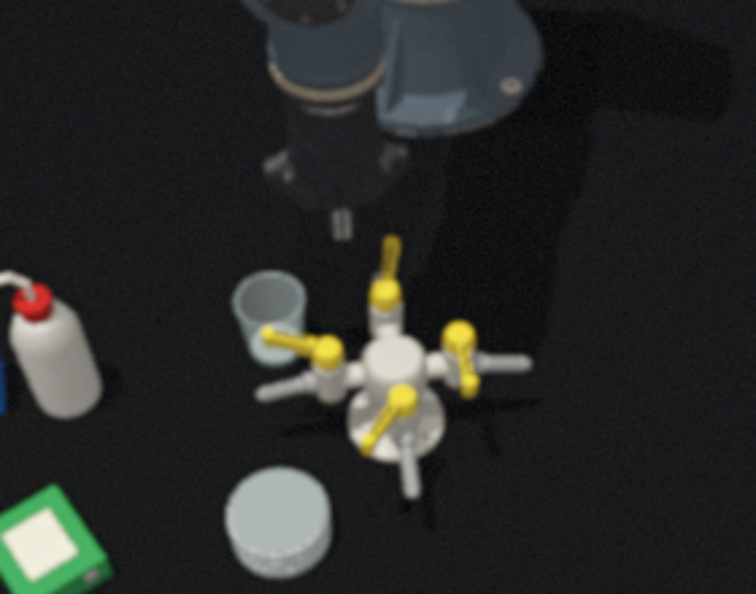

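```bash
python3 -m pendant '[0,0,-3,0,255,0,0,-5.4,0,255,0,0,-5.4,0,255,0,0,-5.4,0,255]';python3 -m pendant '[-0.3,1,0,0,255,-0.6,2,0,0,255,-0.8,3,0,0,255,-1,4,0,0,255,-0.8,4.8,0,0,255,-0.4,5.6,0,0,255,0,6.5,0,0,255,0.6,7.1,0,0,255,1.2,7.6,0,0,255,1.2,7.6,0,0,255]'
```

```text
t: 3.65
eef_pos: [434.1, -142.8, 119.1]
tool_rot: [-0.001, 1.0, -0.0, 0.001]
contact_force: [0.6, 0.2, 1.3]
gripper_width: 0.1
t: 4.65
eef_pos: [446.2, -66.5, 117.5]
tool_rot: [-0.001, 1.0, -0.0, 0.0]
contact_force: [-1.0, -0.7, 0.6]
gripper_width: -0.2
```

```bash
python3 -m pendant '[0.4,0.1,0,0,255,0.8,0.1,0,0,255,1.1,0.1,0,0,255,1.1,0.1,0,0,255]'; python3 - <<'E'
from h import *
from cell import manip
c=manip.capture("top");cv2.imwrite("pics/t2.png",cv2.resize(c["image"][150:330,240:480,::-1],None,fx=3.3,fy=3.3,interpolation=cv2.INTER_CUBIC))
c=manip.capture("scene");cv2.imwrite("pics/s2.png",cv2.resize(c["image"][140:320,200:440,::-1],None,fx=3.3,fy=3.3,interpolation=cv2.INTER_CUBIC))
E
```

```text
t: 5.05
eef_pos: [456.7, -65.7, 117.2]
tool_rot: [-0.001, 1.0, 0.0, -0.0]
contact_force: [-0.9, -0.0, 0.2]
gripper_width: -0.1
```

View pics/t2.png

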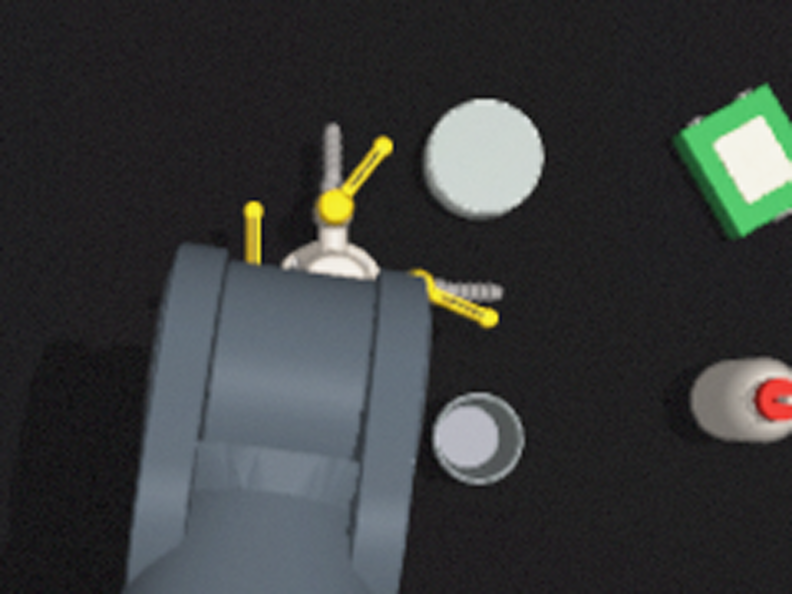

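View pics/s2.png

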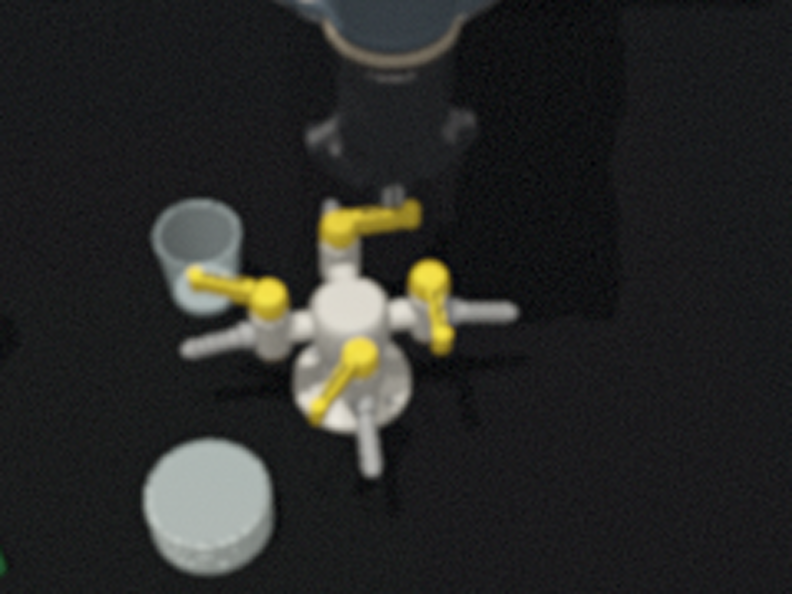

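Lever a is nearly crosswise, with its tip at about (418,213) in the scene crop. I'll press on in small steps until the stop shows up as force.

```bash
python3 -m pendant '[0.2,0,0,0,255,0.4,0,0,0,255,0.4,0,0,0,255]'; python3 -m pendant '[0.2,0,0,0,255,0.3,0,0,0,255,0.3,0,0,0,255]'
```

```text
t: 5.45
eef_pos: [459.7, -65.9, 117.2]
tool_rot: [-0.0, 1.0, 0.0, -0.001]
contact_force: [-8.4, 1.9, 3.3]
gripper_width: -0.0
t: 5.75
eef_pos: [460.1, -65.8, 116.8]
tool_rot: [-0.0, 1.0, 0.0, -0.003]
contact_force: [-27.3, 2.6, 17.3]
gripper_width: 0.2
```

```bash
python3 -m pendant '[-2,0,0,0,255,-3,0,1.5,0,255,-3,0,6,0,255,-1,-2,6,0,255,2,-5,6,0,255,5,-9,6,0,255,8,-13,6,0,255,9.8,-14.6,6,0,255,9.8,-14.6,6,0,255,9.8,-14.6,6,0,255]'; python3 - <<'E'
from h import *
from cell import manip
c=manip.capture("scene");cv2.imwrite("pics/s3.png",cv2.resize(c["image"][140:320,200:440,::-1],None,fx=3.3,fy=3.3,interpolation=cv2.INTER_CUBIC))
E
```

```text
t: 6.75
eef_pos: [561.4, -212.1, 176.9]
tool_rot: [-0.0, 1.0, 0.0, -0.0]
contact_force: [-0.0, 0.1, 0.1]
gripper_width: 0.5
```

View pics/s3.png

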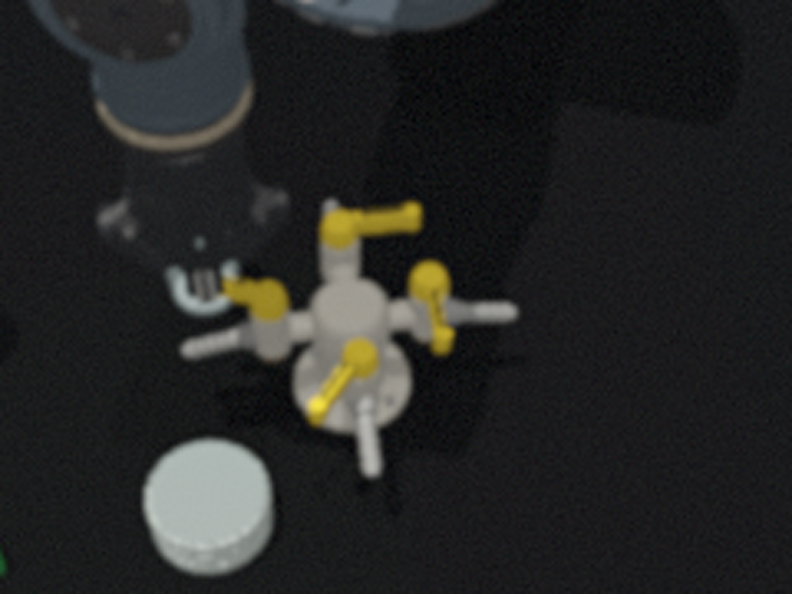

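```bash
python3 -m pendant '[0,0,-3,0,255,0,0,-6,0,255,0,0,-6,0,255,0,0,-6,0,255]';python3 -m pendant '[-1,-0.3,0,0,255,-2,-0.5,0,0,255,-3,-0.6,0,0,255,-4,-0.6,0,0,255,-5,-0.2,0,0,255,-6,0.3,0,0,255,-6.8,1,0,0,255,-7.4,1.7,0,0,255,-7.4,2.1,0,0,255,-7.4,2.1,0,0,255]'; python3 -m pendant '[0,0.2,0,0,255,0,0.3,0,0,255,0,0.3,0,0,255]'
```

```text
t: 7.2
eef_pos: [561.0, -211.3, 118.4]
tool_rot: [-0.001, 1.0, 0.0, -0.0]
contact_force: [0.2, -0.3, 0.8]
gripper_width: -0.1
t: 8.2
eef_pos: [487.0, -190.9, 117.8]
tool_rot: [-0.001, 1.0, -0.0, 0.0]
contact_force: [0.4, -1.0, -0.1]
gripper_width: 0.1
t: 8.5
eef_pos: [487.4, -188.2, 117.3]
tool_rot: [-0.0, 1.0, -0.0, -0.0]
contact_force: [-0.8, -4.7, 1.6]
gripper_width: -0.2
```

```bash
python3 -m pendant '[0,0.2,0,0,255,0,0.3,0,0,255,0,0.3,0,0,255]';  python3 -m pendant '[0,0.2,0,0,255,0,0.2,0,0,255]'
```

```text
t: 8.8
eef_pos: [487.5, -186.8, 117.5]
tool_rot: [0.0, 1.0, -0.002, -0.0]
contact_force: [-1.4, -18.0, -0.1]
gripper_width: -0.0
t: 9.0
eef_pos: [487.5, -186.1, 117.6]
tool_rot: [0.0, 1.0, -0.003, -0.0]
contact_force: [-1.9, -27.5, -0.3]
gripper_width: -0.1
```

```bash
python3 -m pendant '[0,-2,0,0,255,0,-3,1.5,0,255,0,-3,6,0,255,3,-1,6,0,255,6,1,6,0,255,9,4,6,0,255,12,7,6,0,255,15.1,9,6,0,255,15.1,9,6,0,255,15.1,9,6,0,255]'; python3 - <<'E'
from h import *
from cell import manip
c=manip.capture("scene");cv2.imwrite("pics/s4.png",cv2.resize(c["image"][140:320,200:440,::-1],None,fx=3.3,fy=3.3,interpolation=cv2.INTER_CUBIC))
E
```

```text
t: 10.0
eef_pos: [638.4, -92.2, 176.4]
tool_rot: [-0.001, 1.0, 0.0, -0.001]
contact_force: [-0.3, -0.5, -0.1]
gripper_width: 0.3
```

View pics/s4.png

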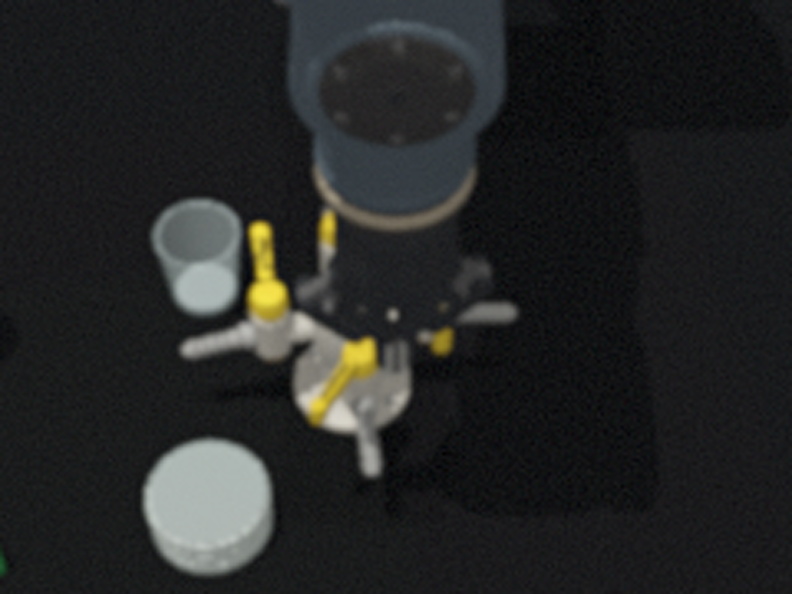

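```bash
python3 -m pendant '[0,0,-3,0,255,0,0,-5.9,0,255,0,0,-5.9,0,255,0,0,-5.9,0,255]';python3 -m pendant '[0.1,-1,0,0,255,0.1,-2,0,0,255,0.1,-3,0,0,255,-0.1,-4,0,0,255,-0.6,-4.7,0,0,255,-1.3,-5.3,0,0,255,-2,-5.9,0,0,255,-2.6,-6.1,0,0,255,-2.8,-6.2,0,0,255,-2.8,-6.2,0,0,255]'; python3 -m pendant '[-0.2,0,0,0,255,-0.3,0,0,0,255,-0.3,0,0,0,255]'
```

```text
t: 10.45
eef_pos: [637.7, -93.5, 119.2]
tool_rot: [-0.0, 1.0, 0.0, -0.0]
contact_force: [0.1, 0.8, -0.4]
gripper_width: 0.1
t: 11.45
eef_pos: [610.1, -155.1, 118.6]
tool_rot: [-0.0, 1.0, 0.001, 0.0]
contact_force: [1.0, 4.5, 0.5]
gripper_width: -0.1
t: 11.75
eef_pos: [609.3, -155.2, 118.9]
tool_rot: [-0.001, 1.0, 0.0, 0.002]
contact_force: [14.7, 3.6, -6.9]
gripper_width: -0.0
```

```bash
python3 -m pendant '[-0.2,0,0,0,255,-0.2,0,0,0,255]'; python3 -m pendant '[-0.1,0,0,0,255,-0.1,0,0,0,255]'; python3 -m pendant '[2,0,0,0,255,3,0,2,0,255,3,0,7,0,255,0,4,10,0,255,-5,8,10,0,255,-10,12,10,0,255,-14,16,10,0,255,-18,20,10,0,255,-22,24,10,0,255,-25,28,10,0,255]'; python3 -m pendant '[0,10,0,0,255,0,10,0,0,255,0,10,0,0,255,0,10,0,0,255]'; python3 - <<'E'
from h import *
from cell import manip
for n in ["top","scene"]:
    c=manip.capture(n);cv2.imwrite(f"pics/{n}9.png",c["image"][:,:,::-1])
    y0,x0=(150,240) if n=="top" else (140,200)
    cv2.imwrite(f"pics/{n}9z.png",cv2.resize(c["image"][y0:y0+180,x0:x0+240,::-1],None,fx=3.3,fy=3.3,interpolation=cv2.INTER_CUBIC))
    m=cv2.inRange(cv2.cvtColor(c["image"],cv2.COLOR_RGB2HSV),(22,150,90),(35,255,255))
    k,l,st,ce=cv2.connectedComponentsWithStats(m)
    for i in range(1,k):
        if st[i,4]<30: continue
        pts=np.argwhere(l==i)[:,::-1]
        w=np.array([ray(c,p,136)[:2] for p in pts]); q=w-w.mean(0); v=np.linalg.svd(q)[2][0]
        print(n,st[i],w.mean(0).round(1),np.degrees(np.arctan2(v[1],v[0])).round(1))
    a=cv2.imread(f"pics/{n}0.png");d=cv2.absdiff(a,c["image"][:,:,::-1].copy());cv2.imwrite(f"pics/{n}diff.png",np.clip(d.astype(int)*3,0,255).astype(np.uint8))
E
```

```text
t: 11.95
eef_pos: [608.8, -155.2, 119.1]
tool_rot: [-0.001, 1.0, 0.0, 0.003]
contact_force: [26.3, 4.8, -13.3]
gripper_width: -0.0
t: 12.15
eef_pos: [608.7, -155.1, 119.2]
tool_rot: [-0.001, 1.0, 0.0, 0.004]
contact_force: [32.8, 4.8, -16.3]
gripper_width: 0.0
t: 13.15
eef_pos: [388.6, 84.4, 218.6]
tool_rot: [0.0, 1.0, -0.0, 0.0]
contact_force: [1.6, 0.8, 0.2]
gripper_width: -0.3
t: 13.55
eef_pos: [390.1, 184.7, 218.3]
tool_rot: [-0.002, 1.0, -0.0, 0.0]
contact_force: [-0.4, -0.4, 0.6]
gripper_width: -0.1
top [336 208  32  10 198] [ 592.4 -131.5] -89.0
top [312 211  10  32 197] [554.9 -50.2] -179.9
top [361 231  11  32 198] [ 512.5 -169.1] 179.5
top [316 257  32  10 180] [474. -90.] 89.3
scene [296 201  32  14 264] [481.5 -88.1] -85.9
scene [275 207  13  30 239] [ 518.8 -171.1] -0.7
scene [324 218  14  29 201] [559.  -52.1] 0.1
scene [282 243  32  12 224] [ 600.9 -135.6] -94.6
```

View pics/top9z.png

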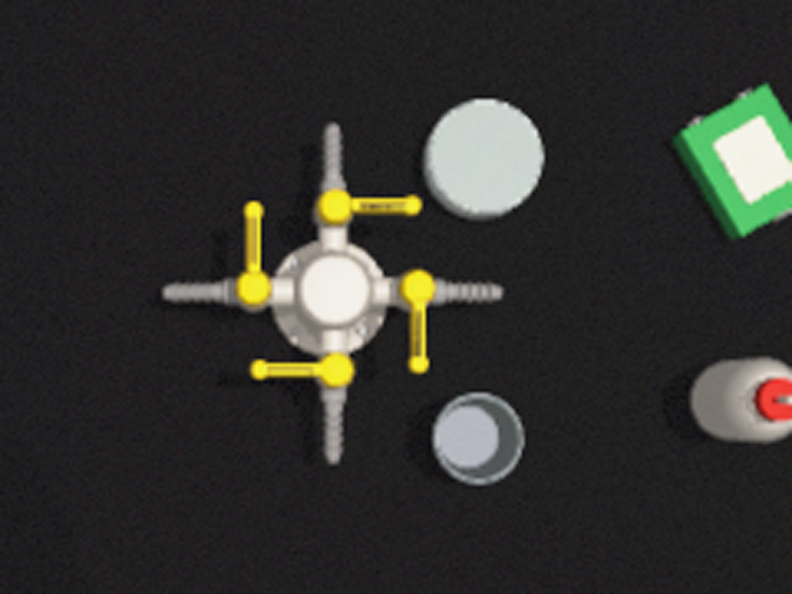

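View pics/topdiff.png

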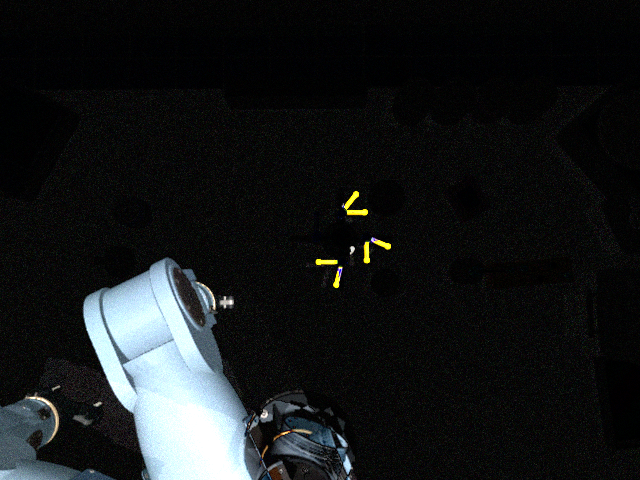

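View pics/scene9z.png

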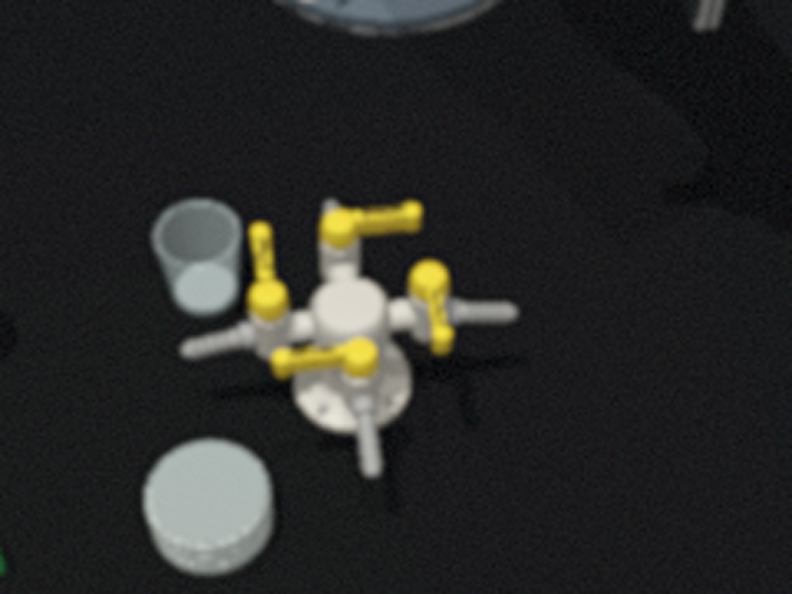

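All four levers lie crosswise to within about 1°, with tips in the top crop at (258,370), (419,364), (413,205) and (254,210). The difference image shows only the levers and the arm changed.

```bash
python3 -c "
from cell import manip
print(manip.hand_in(), manip.get_state()['t'])"
```

```text
the job is handed in; nothing more can be done
the job is handed in; nothing more can be done
```

I pushed levers a, b and c clockwise with the shut fingertip until each met its stop, then backed the arm away and handed the job in. At the stops the force on the tool read about 27 to 37 N, below the 120 N wrist limit. Lever d was already shut and I did not touch it.

- **Levers:** the last top-camera check puts all four crosswise to their nozzles within about 1° (0.02 rad); the limit is 0.10 rad. The scene camera's fit was off by up to 5° on levers a and c. I put that down to its slanted view, because it sees the sides of the blades.
- **Loose things:** comparing the top picture before and after shows only the levers, the arm and their shadows changed. No loose thing appears to have moved.
- **Time and contact:** the clock stood at about 13.6 s of the 58 s allowed. The arm was well clear of everything at hand-in.

No check failed. The hand-in reports no verdict.

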